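# Shim the press gap on a rotary stage and hold the stack

### The job

Turn the turntable anticlockwise by its peg until it meets its index stop, then stack just enough of the square spacer plates flat and centred on the seat that the press arm, swung down, bears on the stack before it reaches its own lower stop - no more plates than it takes. Finish while still holding the arm's knob, pressing gently so that the foot clamps the stack (finish holding, do not let go), and leave the other things on the bench undisturbed.

Things in the scene. Friction and masses are not known exactly. Their poses are not given: they have to be found in the camera images.
- turntable (a joint): Angle of the round aluminium turntable (170 mm across, top face 28 mm above the bench, turns about a vertical axis, anticlockwise seen from above as the value grows, light friction, stays where left). Hard index stop at 1.6 rad: there the seat is straight below the press foot. It starts short of the stop.
- stage_base: Black base plate of the rotary stage, fixed, 250 x 190 x 12 mm. Its origin is on the bench surface on the turntable's axis; x points from the turntable's axis to the press post, z up.
- turn_peg (a point): Upright black peg on the turntable by which it is turned, 16 mm diameter, standing 45 mm above the turntable's top, 68 mm from the turntable's axis. The point is on the peg's axis 15 mm below its top.
- seat (a point): Centre of the top face of the seat, a black block 46 x 46 mm standing 20 mm above the turntable (top 48 mm above the bench), 50 mm from the turntable's axis, a quarter turn clockwise (from above) of the peg. With the turntable at its stop its edges are parallel to those of the base.
- press_hinge (a point): Hinge axis of the press arm, at the top of the aluminium post behind the turntable (105 mm along +x of the base from the turntable's axis). Fixed, but its height differs from one setting-up to the next (about 91 to 115 mm above the bench). x points away from the turntable, y along the hinge axis.
- press_arm (a joint): Angle of the hinged press arm: 0 is level on its own lower stop, grows as the arm is raised; 1.5 is the upper stop. It starts raised. The hinge is stiff (about 0.45 N m, 2 to 3 N at the knob), so the arm stays where it is left and its weight does not press on the stack.
- press_knob (a point): Steel barrel knob at the free end of the press arm, 24 mm diameter, 26 mm long along the hinge axis, with flat ends; its centre is 205 mm from the hinge axis on the arm's centre line (level with the hinge at angle 0). The arm beside it is only 16 mm wide, 14 mm thick. Pinched on its flat ends, it can turn in the fingers while the arm is swung.
- press_foot (a point): Lowest point of the rounded steel foot (16 mm diameter) under the press arm, 155 mm from the hinge along the arm and 25 mm below the arm's centre line; at angle 0 it is therefore 25 mm lower than the hinge axis, and above the middle of the seat when the turntable is at its stop.
- spacer0_mid (a point): Square aluminium spacer plate 1 of 4 (all alike), 40 x 40 mm, 15 mm thick, 65 g, at the start lying flat on the dark rubber-topped board (fixed, 250 x 190 mm, 8 mm thick). The point is its centre, half-way up; z is normal to the flat faces, x and y are parallel to its edges.
- spacer1_mid (a point): Square aluminium spacer plate 2 of 4 (all alike), 40 x 40 mm, 15 mm thick, 65 g, at the start lying flat on the dark rubber-topped board (fixed, 250 x 190 mm, 8 mm thick). The point is its centre, half-way up; z is normal to the flat faces, x and y are parallel to its edges.
- spacer2_mid (a point): Square aluminium spacer plate 3 of 4 (all alike), 40 x 40 mm, 15 mm thick, 65 g, at the start lying flat on the dark rubber-topped board (fixed, 250 x 190 mm, 8 mm thick). The point is its centre, half-way up; z is normal to the flat faces, x and y are parallel to its edges.
- spacer3_mid (a point): Square aluminium spacer plate 4 of 4 (all alike), 40 x 40 mm, 15 mm thick, 65 g, at the start lying flat on the dark rubber-topped board (fixed, 250 x 190 mm, 8 mm thick). The point is its centre, half-way up; z is normal to the flat faces, x and y are parallel to its edges.
- retainer: Bystander, not to be disturbed: small brass ring, 32 mm across, 10 mm high, on the board; origin at its underside.
- lens_barrel: Bystander, not to be disturbed: small black lens barrel, 28 mm across, 30 mm high, on the board; origin at its underside.
- driver: Bystander, not to be disturbed: screwdriver, 160 mm long, lying, at the left.
- objective: Bystander, not to be disturbed: steel objective, 34 mm across, 45 mm high, at the back; origin at its underside.
- cleaner: Bystander, not to be disturbed: small bottle, 40 mm across, 100 mm high, at the back; origin at its underside.
- mount: Bystander, not to be disturbed: black mirror mount, 60 mm wide, 63 mm high, at the left; origin at its underside.
- post_holder: Bystander, not to be disturbed: aluminium post holder, 42 mm across, 75 mm high, at the right; origin at its underside.
Mind the look-alikes: they are no part of the job. Leave any orange look-alike of the part that bears spacer0_mid alone. Leave any turquoise look-alike of the part that bears spacer3_mid alone.

How it is judged (in metres and radians):
On the way, in this order (a step that is already met when the one before it is completed fails the run):
1. the turntable is at its index stop, with no spacer near it yet (value of joint turntable above 1.54 rad and horizontal distance between each of spacer0_mid, spacer1_mid, spacer2_mid, spacer3_mid and stage_base above 0.13 m), for 0.2 s.
2. a spacer lies flat on the seat, with the press arm up ((((horizontal distance between spacer0_mid and seat below 0.01 m and angle between spacer0_mid's own z axis and vertical below 0.12 rad) and contact force between turntable and spacer0 above 0.2 N) or ((horizontal distance between spacer1_mid and seat below 0.01 m and angle between spacer1_mid's own z axis and vertical below 0.12 rad) and contact force between turntable and spacer1 above 0.2 N) or ((horizontal distance between spacer2_mid and seat below 0.01 m and angle between spacer2_mid's own z axis and vertical below 0.12 rad) and contact force between turntable and spacer2 above 0.2 N) or ((horizontal distance between spacer3_mid and seat below 0.01 m and angle between spacer3_mid's own z axis and vertical below 0.12 rad) and contact force between turntable and spacer3 above 0.2 N)) and value of joint press_arm above 0.3 rad), for 0.2 s.
At the end, for the whole second after the job is handed in: Turntable within 0.07 rad of its stop; fingers press the arm (over 2 N), its foot presses a stacked spacer with 2.5 to 40 N; stacked spacers flat (0.12 rad), within 10 mm of the seat centre, at rest, the rest over 130 mm from the turntable axis; arm under 0.116 rad (no plate too many) (value of joint turntable above 1.53 rad and value of joint press_arm below 0.116 rad and ((contact force between press_arm and spacer0 between 2.5 and 40 N and (horizontal distance between spacer0_mid and seat below 0.01 m and angle between spacer0_mid's own z axis and vertical below 0.12 rad)) or (contact force between press_arm and spacer1 between 2.5 and 40 N and (horizontal distance between spacer1_mid and seat below 0.01 m and angle between spacer1_mid's own z axis and vertical below 0.12 rad)) or (contact force between press_arm and spacer2 between 2.5 and 40 N and (horizontal distance between spacer2_mid and seat below 0.01 m and angle between spacer2_mid's own z axis and vertical below 0.12 rad)) or (contact force between press_arm and spacer3 between 2.5 and 40 N and (horizontal distance between spacer3_mid and seat below 0.01 m and angle between spacer3_mid's own z axis and vertical below 0.12 rad))) and ((contact force between turntable and spacer0 above 2.5 N and (horizontal distance between spacer0_mid and seat below 0.01 m and angle between spacer0_mid's own z axis and vertical below 0.12 rad)) or (contact force between turntable and spacer1 above 2.5 N and (horizontal distance between spacer1_mid and seat below 0.01 m and angle between spacer1_mid's own z axis and vertical below 0.12 rad)) or (contact force between turntable and spacer2 above 2.5 N and (horizontal distance between spacer2_mid and seat below 0.01 m and angle between spacer2_mid's own z axis and vertical below 0.12 rad)) or (contact force between turntable and spacer3 above 2.5 N and (horizontal distance between spacer3_mid and seat below 0.01 m and angle between spacer3_mid's own z axis and vertical below 0.12 rad))) and contact force between the fingers and press_arm above 2 N and ((horizontal distance between spacer0_mid and seat below 0.01 m and angle between spacer0_mid's own z axis and vertical below 0.12 rad) or horizontal distance between spacer0_mid and stage_base above 0.13 m) and linear speed of each of spacer0, spacer1, spacer2, spacer3 below 0.02 m/s and ((horizontal distance between spacer1_mid and seat below 0.01 m and angle between spacer1_mid's own z axis and vertical below 0.12 rad) or horizontal distance between spacer1_mid and stage_base above 0.13 m) and ((horizontal distance between spacer2_mid and seat below 0.01 m and angle between spacer2_mid's own z axis and vertical below 0.12 rad) or horizontal distance between spacer2_mid and stage_base above 0.13 m) and ((horizontal distance between spacer3_mid and seat below 0.01 m and angle between spacer3_mid's own z axis and vertical below 0.12 rad) or horizontal distance between spacer3_mid and stage_base above 0.13 m)); the arm keeps its last pose, push and grip.
It fails at once if a bystander is moved more than 30 mm (distance of any of retainer, lens_barrel, driver, objective, cleaner, mount, post_holder from where it was at the start of the episode above 0.03 m).
It fails at once if the press foot bears on a spacer with over 70 N (contact force between press_arm and spacer0 above 70 N or contact force between press_arm and spacer1 above 70 N or contact force between press_arm and spacer2 above 70 N or contact force between press_arm and spacer3 above 70 N).
It also fails if it takes over 72 s, if anything falls off the work surface, if the arm or the gripper's body presses on something with over 40 N, if the wrist force passes 120 N, or if a joint passes its speed limit or range.

### The arm

A 6-joint arm with a two-finger parallel gripper is mounted at the origin on the work surface. World frame = base frame: x ahead of the robot, y to its left, z up, the work surface at z = 0. Lengths are in m, angles in degrees, forces in N, time in s.
With the tool pointing down it reaches from about 0.3 to 0.75 m from the base axis. Payload 8.5 kg.
Tool frame: the origin (TCP) lies on the centre line of the jaws, within the pads' length; the fingertips stand 25 mm ahead of it and the grasp point (between the pads) lies 6 mm ahead of it; z points along the fingers, y is the line along which they close (so a half turn about z gives the same grasp; the last joint's range is limited). The gripper opens to 85 mm and grips with 20 to 120 N. Pads are 22 mm wide; open, the fingers measure 114 mm over their backs; the gripper's body (76 mm by 85 mm) begins 54 mm behind the grasp point. The pads swing forward as they close: fully open they stand 13 mm farther back than shut.
Start: joints at [52.294, 21.807, 74.336, -0, 83.858, -12.336], TCP at [0.236, 0.497, 0.226] pointing down, gripper open.
Joint ranges: [-178.18, 178.18], [-50.72, 133.34], [12.68, 142.11], [-81.47, 261.47], [9.98, 163.14], [-165.26, 165.26]. Speed limits (degrees/s): [136.94, 136.94, 180, 180, 180, 180].

### API

Orientations are given as a 3x3 rotation matrix whose columns are the frame's x, y, z axes.
In Python, from rig import telemetry, optics, env gives the robot as it stands.
- The arm moves only by the tool send_rows, never from a script. Its argument "deltas" is a list that holds one entry, the list of rows, each a list of 7 numbers: the shift along the tool's x, y, z in m, then the turn, a rotation vector about the tool's x, y, z in rad, then the opening, from -1 (shut) to 1 (fully open), so that 0 is half open. In form: [[[x, y, z, ax, ay, az, grip], ...]]. A call has 1 to 12 rows; each row shifts and turns the commanded pose from where the row before left it, along the tool's axes as they then stand; what a row does not reach is not made up. A row lasts 1/8 s, in which the tool goes at most 62.5 mm and 10.7 degrees, less where a joint would pass 70% of its speed; a pose out of reach is approached as far as the arm can. A call is refused whole if a number of a shift passes 0.0625 or a number of a turn 0.188, either way. A call with a gripper value outside its range is refused whole. The fingers move at their own pace and stop on an object; "squeeze" is the grip in N (left out, the last holds). Time passes only in rows, so rows that do not move let the fingers close. It gives the time, the measured TCP pose, the force, the opening and the grip force at its end, in the units of the state.
- telemetry.observe(): the state, without advancing time (a new reading comes with each control period).
- optics.get_image(name): name is "side" or "top" or "wrist"; returns a dict with "image" (420x560x3 uint8, red, green, blue), "range_z" (420x560 float32, m along the optical axis (not along the pixel's ray), 0 where there is no reading), "K" (3x3 intrinsics, pixels), "k1" (the pictures are not rectified: a ray, as slopes to the right and down, at radius r is drawn at 1 + k1 r^2 times it, then the intrinsics apply), "rvec" (rotation vector, rad) and "tvec" (3), from world to camera coordinates, as OpenCV has them; the wrist camera has in their place "hand_eye" (4x4, takes a point from camera to tool coordinates, whose origin is the TCP and whose axes are the flange's). Camera axes: x right, y down, z forward; pixel columns grow to the right and rows downward; lengths in m; the calibration is good to about 2 mm. A picture is of the moment at which its call begins: read the wrist's pose just before it.
- env.close_job(): hands the job in; it is judged then, once.
The state is a dict: "time_s": time; "q": joint angles; "qvel": joint speeds; "joint_efforts": joint torques, N m; "position": TCP position; "tool_rot": TCP orientation; "ft_force": force on the tool from outside, world axes, zero at the start; "wrist_torque": the same for the moment, N m; "grip_width": finger opening in m; "gripper_force": force on a finger pad.
Only numpy, scipy, OpenCV 4.12 (cv2) and the standard library are available. Lean on these libraries where they do the work, as an engineer would, in place of code of your own. Each camera call takes 0.05 s, during which the arm holds its last target. There are 200 camera calls.

## Working session

There is one attempt and no reset: what is moved stays moved. The work goes in short steps, Python scripts to look and compute and a tool call to move; the robot and the scene stay as the last step left them, time stands still between calls to the robot, and variables do not carry over. Pictures are saved under pics/ and viewed, at most 10 in all, crops included, and the job is handed in when it is done.

Besides the shell and the picture viewer there is one more tool, called after "Emit:" in YAML: its name, and indented under it one key for each argument. send_rows: Moves the arm, as the interface text tells. Its arguments: {"type":"object","properties":{"deltas":{"type":"array"},"squeeze":{"type":"number"}},"required":["deltas"]}

```bash
mkdir -p pics
cat > h.py <<'E'
import numpy as np, cv2
from rig import telemetry, optics, env
def cam(name):
    s=telemetry.observe(); d=optics.get_image(name)
    if name=='wrist':
        T=np.eye(4);T[:3,:3]=np.array(s['tool_rot']);T[:3,3]=s['position']
        M=T@np.array(d['hand_eye'])
    else:
        R,_=cv2.Rodrigues(np.array(d['rvec'],float));W=np.eye(4);W[:3,:3]=R;W[:3,3]=np.ravel(d['tvec']);M=np.linalg.inv(W)
    # world point map
    K=np.array(d['K']);z=d['range_z'];H,Wd=z.shape
    u,v=np.meshgrid(np.arange(Wd),np.arange(H))
    pts=np.stack([u,v],-1).reshape(-1,1,2).astype(float)
    r=cv2.undistortPoints(pts,K,np.array([d['k1'],0,0,0,0.])).reshape(H,Wd,2)
    P=np.dstack([r*z[...,None],z])@M[:3,:3].T+M[:3,3]
    P[z==0]=np.nan
    return d,P,M
def save(d,name,crop=None,s=1):
    im=d['image'][...,::-1]
    if crop: a,b,c,e=crop; im=im[a:b,c:e]
    im=cv2.resize(im,None,fx=s,fy=s,interpolation=cv2.INTER_CUBIC)
    cv2.imwrite('pics/'+name,im)
E
python3 - <<'E'
from h import *
a,P,M=cam('top');np.save('Ptop.npy',P);b,Q,N=cam('side');np.save('Pside.npy',Q)
np.savez('im.npz',t=a['image'],s=b['image'])
print(M[:3,3],N[:3,3]);save(a,'top.png',s=1.42);save(b,'side.png',s=1.42)
print(telemetry.observe()['tool_rot'])
E
```

```text
[ 0.41879875 -0.01042996  1.07108928] [ 0.52417125 -0.75320001  0.61144525]
[[-9.03564256e-01  4.28451822e-01 -8.19320412e-04]
 [ 4.28452495e-01  9.03563744e-01 -1.01018225e-03]
 [ 3.07493795e-04 -1.26380445e-03 -9.99999154e-01]]
```

View pics/top.png

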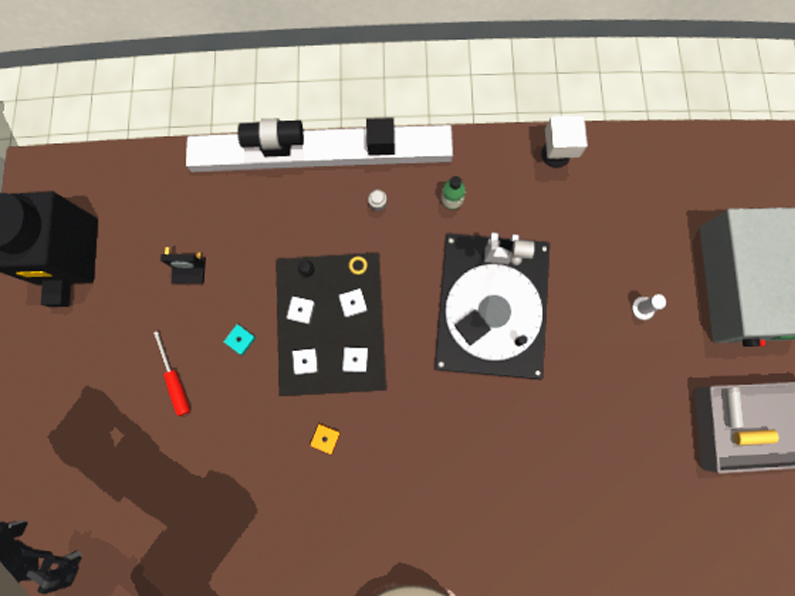

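View pics/side.png

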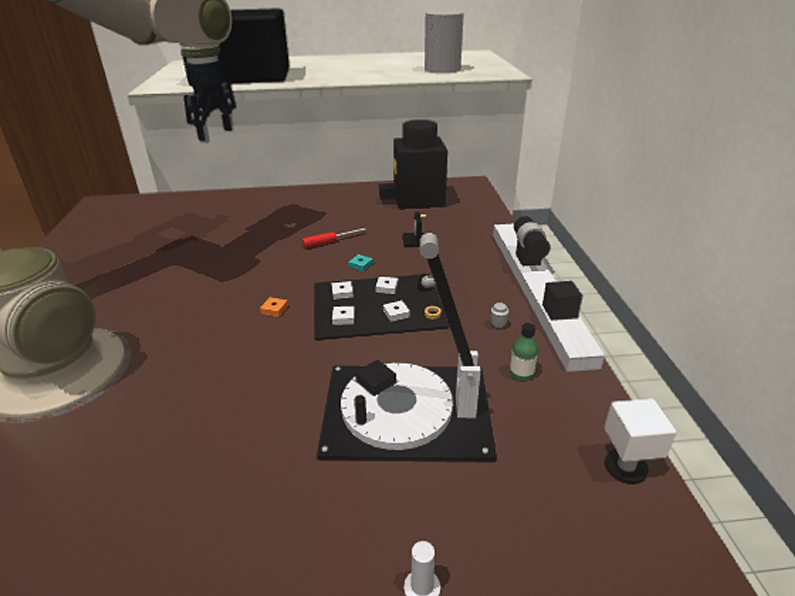

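The top view shows the turntable at about (494,312), the peg at (520,340), the seat at (472,326), the post and arm at (505,250), and four white plates on the board. The arm is raised; orange and turquoise look-alikes are off the board. Next I'll measure.

Run:
```python
from h import *
from scipy.optimize import least_squares
z=np.load('im.npz');P=np.load('Ptop.npy');Q=np.load('Pside.npy')
im=z['t'].astype(int)
s=1.42
# spacers by white on board, z~0.023
print('board z',np.nanmedian(P[240:245,200:260,2]),'bench',np.nanmedian(P[300:320,300:380,2]))
m=((im.min(2)>170)&(P[...,2]>0.012)&(P[...,2]<0.035)).astype(np.uint8)
m[:,275:]=0; m[:165]=0
n,l,st,c=cv2.connectedComponentsWithStats(m)
for i in range(1,n):
    if st[i,4]<80: continue
    k=(l==i).astype(np.uint8); cn,_=cv2.findContours(k,0,1); hull=cv2.convexHull(np.vstack(cn)).reshape(-1,2)
    W=np.array([P[v,u] for u,v in hull]); r=cv2.minAreaRect((W[:,:2]*1000).astype(np.float32)); print(c[i]*s,np.round(r,1) if 0 else r, np.nanmedian(P[l==i][:,2]))
# turntable disc
m=(im.min(2)>130)&(np.abs(P[...,2]-0.028)<0.007); m[:,:305]=0;m[:,390:]=0
k=m.astype(np.uint8);n,l,st,c=cv2.connectedComponentsWithStats(k);i=1+np.argmax(st[1:,4])
cn,_=cv2.findContours((l==i).astype(np.uint8),0,1);h=cv2.convexHull(np.vstack(cn)).reshape(-1,2)
W=np.array([P[v,u,:2] for u,v in h])
f=least_squares(lambda p:np.hypot(*(W-p[:2]).T)-p[2],[.45,-.12,.085],loss='soft_l1',f_scale=.002);print('disc',f.x, 'z',np.nanmedian(P[l==i][:,2]))
cx,cy=f.x[:2]
# heights near
d=np.hypot(P[...,0]-cx,P[...,1]-cy)
pk=(d<.08)&(P[...,2]>.06)&(P[...,2]<.085); pk&=(P[...,0]<cx); print('peg top',np.nanmedian(P[pk],0),pk.sum())
se=(d<.085)&(abs(P[...,2]-.048)<.006)&(P[...,0]<cx+.02)&(im.max(2)<80);print('seat',np.nanmean(P[se],0),se.sum())
# base outline
b=((im.max(2)<80)&(abs(P[...,2]-.012)<.006)); b[:,:300]=0;b[:,400:]=0
cn,_=cv2.findContours(b.astype(np.uint8),0,1);h=max(cn,key=cv2.contourArea).reshape(-1,2)
W=np.array([P[v,u,:2]*1000 for u,v in np.argwhere(b)[:,::-1]],np.float32);print('base',cv2.minAreaRect(W),len(W))
# arm/post in side view
ims=z['s'].astype(int)
for nm,(u0,u1,v0,v1) in dict(knob=(420,440,234,258),arm=(440,470,270,350),post=(455,480,350,418)).items():
    a=Q[int(v0/s):int(v1/s),int(u0/s):int(u1/s)].reshape(-1,3);a=a[np.hypot(a[:,0]-cx-.08,a[:,1]-cy)<.2]; a=a[a[:,2]>.05]
    if len(a): print(nm,np.median(a,0),a.max(0),a.min(0),len(a))
a=P[(d<.2)&(P[...,2]>.08)]; print('top high');print(np.round(a[::12],3))
```

```text
board z 0.007744423854315841 bench -0.0004194715888004019
[352.62937238 301.74702929] ((600.8491821289062, 88.04920196533203), (39.20780944824219, 39.135719299316406), 17.20236587524414) 0.02292048603214436
[299.84483333 308.97425   ] ((590.9063110351562, 182.47900390625), (39.120018005371094, 40.24960708618164), 76.44310760498047) 0.02265893795683327
[354.99422764 358.47495935] ((499.7737121582031, 85.23738098144531), (39.9499397277832, 37.494441986083984), 88.89662170410156) 0.02299543569028173
[304.17894737 360.61676113] ((498.8594665527344, 174.4507293701172), (39.83158874511719, 39.851985931396484), 5.555176258087158) 0.022839172794615115
disc [ 0.57656027 -0.16026138  0.08392618] z 0.027539932849462323
peg top [ 0.52003488 -0.19727132  0.07233125] 41
seat [ 0.54646378 -0.12074108  0.04751969] 318
base ((684.5162353515625, -180.29957580566406), (203.716064453125, 448.831298828125), 79.17790985107422) 2839
knob [ 0.61872366 -0.1764012   0.29802821] [ 0.63209242 -0.15134586  0.30517707] [ 0.60806892 -0.18053555  0.27812281] 205
arm [ 0.65013656 -0.17653475  0.19638745] [ 0.6789203
[... 317 characters left out ...]
18]
 [ 0.683 -0.15   0.099]
 [ 0.655 -0.161  0.198]
 [ 0.627 -0.167  0.298]
 [ 0.679 -0.156  0.104]
 [ 0.641 -0.16   0.241]
 [ 0.625 -0.172  0.298]
 [ 0.676 -0.163  0.103]
 [ 0.623 -0.154  0.302]
 [ 0.623 -0.178  0.298]
 [ 0.656 -0.161  0.17 ]
 [ 0.621 -0.162  0.302]
 [ 0.672 -0.154  0.101]
 [ 0.634 -0.159  0.244]
 [ 0.618 -0.171  0.303]
 [ 0.647 -0.16   0.188]
 [ 0.617 -0.163  0.302]
 [ 0.667 -0.156  0.101]
 [ 0.615 -0.162  0.3  ]
 [ 0.668 -0.155  0.09 ]
 [ 0.613 -0.166  0.299]
 [ 0.612 -0.152  0.298]
 [ 0.611 -0.175  0.3  ]
 [ 0.61  -0.165  0.299]
 [ 0.609 -0.158  0.296]
 [ 0.608 -0.153  0.292]
 [ 0.607 -0.176  0.293]
 [ 0.606 -0.173  0.289]
 [ 0.614 -0.16   0.24 ]
 [ 0.612 -0.171  0.238]]
```

Run:
```python
from h import *
from scipy.optimize import least_squares
z=np.load('im.npz');P=np.load('Ptop.npy');Q=np.load('Pside.npy')
im=z['t'].astype(int); c=np.array([.5766,-.1603])
d=np.hypot(P[...,0]-c[0],P[...,1]-c[1])
b=(d<.165)&(abs(P[...,2]-.012)<.006)
W=(P[b][:,:2]*1000).astype(np.float32);r=cv2.minAreaRect(W);print('base',r,len(W))
bx=cv2.boxPoints(r);print(bx)
yaw=np.deg2rad(-4.5);R=np.array([[np.cos(yaw),np.sin(yaw)],[-np.sin(yaw),np.cos(yaw)]])
for nm,A in (('side',Q),('top',P)):
    L=np.dstack([(A[...,:2]-c)@R.T,A[...,2]]).reshape(-1,3)
    L=L[(abs(L[:,1])<.02)&(L[:,0]>0.02)&(L[:,0]<.14)&(L[:,2]>.06)&(L[:,2]<.32)]
    k=L[L[:,2]>.272]
    f=least_squares(lambda p:np.hypot(k[:,0]-p[0],k[:,2]-p[1])-.012,[.04,.29],loss='soft_l1',f_scale=.001)
    print(nm,'knob',f.x,np.abs(f.fun).mean(),len(k),k[:,1].min(),k[:,1].max(),'h',f.x[1]-np.sqrt(.205**2-(.105-f.x[0])**2))
    a=L[(L[:,2]>.14)&(L[:,2]<.26)]
    print(np.percentile(a[:,1],[2,50,98]))
    for z0 in np.arange(.07,.27,.02):
        t=L[abs(L[:,2]-z0)<.006]
        if len(t):print(round(z0,2),len(t),np.round(t.min(0),4),np.round(t.max(0),4))
```

```text
base ((563.6090698242188, -166.4265594482422), (204.21597290039062, 302.090576171875), 83.37860870361328) 3088
[[ 401.79742  -250.43674 ]
 [ 701.873    -285.2702  ]
 [ 725.4207    -82.41638 ]
 [ 425.34515   -47.582916]]
side knob [0.04420316 0.29144695] 0.0030611570799877383 243 -0.016496707800487138 0.013105801898178789 h 0.09566966850042957
[-0.01278793 -0.01027242  0.00080249]
0.07 7 [0.0922 0.0071 0.0653] [0.0945 0.01   0.0743]
0.09 26 [0.0916 0.0059 0.0842] [0.1181 0.015  0.0959]
0.11 79 [ 0.0914 -0.0199  0.1041] [0.1192 0.0177 0.116 ]
0.13 42 [ 0.0865 -0.0138  0.1242] [0.1034 0.0021 0.1359]
0.15 41 [ 0.0816 -0.0133  0.1442] [0.0974 0.001  0.1557]
0.17 39 [ 0.0749 -0.0139  0.1645] [0.0901 0.0003 0.1759]
0.19 43 [ 0.0667 -0.0137  0.184 ] [ 0.0843 -0.0014  0.1956]
0.21 48 [ 0.0602 -0.0126  0.2042] [0.079  0.0036 0.2159]
0.23 55 [ 0.0395 -0.0125  0.2244] [0.0718 0.001  0.2358]
0.25 86 [ 0.0359 -0.0125  0.2441] [0.0659 0.0026 0.256 ]
top knob [0.04266225 0.28956521] 0.0011154799708012276 194 -0.014351119159614944 0.012492153923095734 h 0.09427311409550124
[-0.00720362  0.00505562  0.00644782]
0.07 11 [ 0.0889 -0.0191  0.065 ] [0.1172 0.0192 0.0729]
0.09 17 [ 0.0893 -0.0163  0.0847] [0.1176 0.0192 0.0956]
0.11 22 [ 0.0907 -0.0176  0.104 ] [0.1161 0.0174 0.1129]
0.13 4 [0.0885 0.0044 0.1323] [0.0988 0.0048 0.1359]
0.15 6 [0.0807 0.0042 0.1465] [0.0949 0.0053 0.1558]
0.17 6 [0.0734 0.005  0.1684] [0.0862 0.0058 0.1746]
0.19 6 [0.0677 0.0052 0.1844] [0.082  0.0057 0.1881]
0.21 7 [ 0.0654 -0.0003  0.2043] [0.0768 0.006  0.214 ]
0.23 7 [0.0537 0.0056 0.229 ] [0.0676 0.0063 0.2341]
0.25 11 [ 0.0367 -0.0044  0.244 ] [0.0407 0.0038 0.2469]
```

```bash
cat >> h.py <<'E'
from scipy.spatial.transform import Rotation as Ro, Slerp
def down(phi):
    p=np.deg2rad(phi);y=np.array([np.cos(p),np.sin(p),0]);z=np.array([0,0,-1.]);return np.column_stack([np.cross(y,z),y,z])
def plan(segs,start=None):
    "segs: (pos,phi,grip,n)"
    s=telemetry.observe();p=np.array(s['position']);R=np.array(s['tool_rot'])
    out=[]
    for t,phi,g,n in segs:
        t=np.array(t);rv=Ro.from_matrix(R.T@down(phi)).as_rotvec()
        for i in range(n):
            d=(t-p)/(n-i); out.append([round(float(x),3)+0. for x in list(R.T@d)+list(rv/n)]+[g])
            p=p+R@np.array(out[-1][:3]); R=R@Ro.from_rotvec(out[-1][3:6]).as_matrix()
    print(str(out).replace(' ',''))
def st():
    s=telemetry.observe();R=np.array(s['tool_rot']);print(s['time_s'],np.round(s['position'],4),'phi',np.rad2deg(np.arctan2(R[1,1],R[0,1])).round(1),'f',np.round(s['ft_force'],1),s['grip_width'],s['gripper_force'],np.round(s['q'],0))
E
python3 -c "
from h import *
plan([((.520,-.197,.20),-30,1,12),((.520,-.197,.065),-30,0.2,3)])"
```

```text
[[-0.046,-0.042,0.002,0.0,0.0,0.138,1],[-0.052,-0.035,0.002,0.0,0.0,0.138,1],[-0.056,-0.028,0.002,0.0,0.0,0.138,1],[-0.059,-0.02,0.002,0.0,0.0,0.138,1],[-0.061,-0.012,0.002,0.0,0.0,0.138,1],[-0.062,-0.003,0.002,0.0,0.0,0.138,1],[-0.062,0.006,0.002,0.0,0.0,0.138,1],[-0.061,0.014,0.002,0.0,0.0,0.138,1],[-0.059,0.022,0.002,0.0,0.0,0.138,1],[-0.055,0.03,0.002,0.0,0.0,0.138,1],[-0.05,0.038,0.003,0.0,0.0,0.138,1],[-0.044,0.044,0.002,0.0,0.0,0.138,1],[0.0,0.0,0.045,0.0,0.0,-0.001,0.2],[0.0,0.0,0.045,0.0,0.0,-0.001,0.2],[0.0,0.0,0.045,0.0,0.0,-0.001,0.2]]
```

Emit:
send_rows:
  deltas:
    - [[-0.046,-0.042,0.002,0,0,0.138,1],[-0.052,-0.035,0.002,0,0,0.138,1],[-0.056,-0.028,0.002,0,0,0.138,1],[-0.059,-0.02,0.002,0,0,0.138,1],[-0.061,-0.012,0.002,0,0,0.138,1],[-0.062,-0.003,0.002,0,0,0.138,1],[-0.062,0.006,0.002,0,0,0.138,1],[-0.061,0.014,0.002,0,0,0.138,1],[-0.059,0.022,0.002,0,0,0.138,1],[-0.055,0.03,0.002,0,0,0.138,1],[-0.05,0.038,0.003,0,0,0.138,1],[-0.044,0.044,0.002,0,0,0.138,1]]
  squeeze: 30

```text
time_s: 1.6
position: [0.5202, -0.1971, 0.2002]
tool_rot: [[0.508, 0.861, -0.0], [0.861, -0.508, 0.001], [0.0, -0.001, -1.0]]
ft_force: [0.5, -0.3, 0.8]
grip_width: 0.0852
gripper_force: 0.0
```

```bash
python3 -c "
from h import *
st()
plan([((.520,-.197,.20),-30,0.2,2),((.520,-.197,.060),-30,0.2,4)])"
```

```text
1.6 [ 0.5202 -0.1971  0.2002] phi -30.5 f [ 0.5 -0.3  0.8] 0.0852210624947614 0.0 [-33.  24.  76.   0.  81.  -2.]
[[0.0,0.0,0.0,0.0,0.0,-0.005,0.2],[0.0,0.0,0.0,0.0,0.0,-0.005,0.2],[0.0,0.0,0.035,0.0,0.0,0.0,0.2],[0.0,0.0,0.035,0.0,0.0,0.0,0.2],[0.0,0.0,0.035,0.0,0.0,0.0,0.2],[0.0,0.0,0.035,0.0,0.0,0.0,0.2]]
```

Emit:
send_rows:
  deltas:
    - [[0,0,0.045,0,0,0,0.2],[0,0,0.045,0,0,0,0.2],[0,0,0.045,0,0,0,0.2],[0,0,0,0,0,0,-1],[0,0,0,0,0,0,-1],[0,0,0,0,0,0,-1],[0,0,0,0,0,0,-1],[0,0,0,0,0,0,-1]]

```text
time_s: 2.6
position: [0.5205, -0.1954, 0.0672]
tool_rot: [[0.504, 0.864, 0.003], [0.864, -0.504, -0.002], [-0.0, 0.003, -1.0]]
ft_force: [-0.1, 0.5, 6.9]
grip_width: 0.0002
gripper_force: 3.7
```

```bash
python3 -c "
from h import *
st()
c=np.array([.5766,-.1603]);a0=213.2
def p(a): a=np.deg2rad(a);return tuple(c+.068*np.array([np.cos(a),np.sin(a)]))+(.065,)
plan([(p(a),-30,-1,1) for a in [218,224,231,238,245,252,258,263,267,270]])"
```

```text
2.6 [ 0.5205 -0.1954  0.0672] phi -30.2 f [-0.1  0.5  6.9] 0.00024024105239860518 3.715672977268696 [-33.  32.  87.   0.  62.  -3.]
[[-0.005,0.006,0.002,0.003,0.0,-0.004,-1],[-0.002,0.006,0.0,0.0,0.0,0.0,-1],[-0.002,0.008,0.0,0.0,0.0,0.0,-1],[0.0,0.009,0.0,0.0,0.0,0.0,-1],[0.0,0.008,0.0,0.0,0.0,0.0,-1],[0.001,0.008,0.0,0.0,0.0,0.0,-1],[0.002,0.007,0.0,0.0,0.0,0.0,-1],[0.002,0.006,0.0,0.0,0.0,0.0,-1],[0.002,0.004,0.0,0.0,0.0,0.0,-1],[0.002,0.003,0.0,0.0,0.0,0.0,-1]]
```

Run:
```python
from h import *
a,P,M=cam('side');b,Q,N=cam('wrist')
A=cv2.resize(a['image'][230:340,210:360,::-1],None,fx=3.2,fy=3.2);B=cv2.resize(b['image'][...,::-1],(469,352))
A=A[:352,:330]
cv2.imwrite('pics/p2.png',np.hstack([cv2.resize(a['image'][230:340,210:300+60,::-1],(331*1,352))[:, :331],B]))
```

```text
(no output)
```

View pics/p2.png

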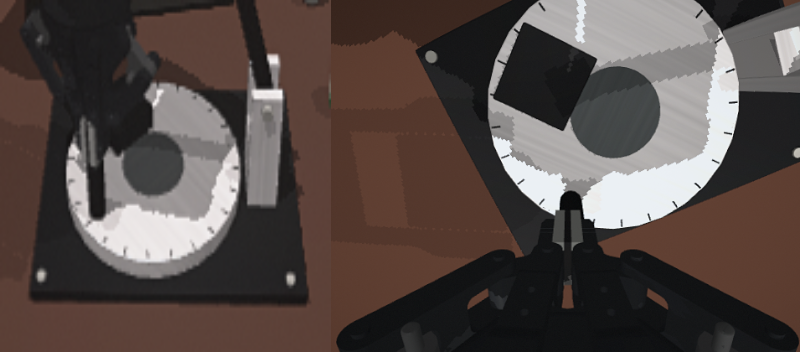

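The side view shows the closed fingers beside the peg. In the wrist view the peg top (570,203) stands just ahead of the shut fingertips, so they missed it. I'll locate the peg again.

Run:
```python
from h import *
from scipy.optimize import least_squares
d,P,M=cam('wrist')
im=d['image'].astype(int)
for v in range(225,275,6): print(v,[tuple(np.round(P[v,u],3)) for u in (278,285,292)])
m=(im.min(2)>110)&(abs(P[...,2]-.028)<.005)
n,l,stt,c=cv2.connectedComponentsWithStats(m.astype(np.uint8))
h=cv2.convexHull(np.argwhere(m&(np.hypot(P[...,0]-.5766,P[...,1]+.16)<.1))[:,::-1].astype(np.int32)).reshape(-1,2)
h=h[(h[:,1]>3)]
W=np.array([P[v,u,:2] for u,v in h]);print(len(W))
f=least_squares(lambda p:np.hypot(*(W-p[:2]).T)-.085,[.5766,-.16],loss='soft_l1',f_scale=.001);print(f.x,np.abs(f.fun).mean())
s=(abs(P[...,2]-.048)<.004)&(im.max(2)<80)&(np.hypot(P[...,0]-.5766,P[...,1]+.16)<.09);W=P[s]
print('seat',cv2.minAreaRect((W[:,:2]*1000).astype(np.float32)),s.sum(),W[:,2].mean())
```

```text
225 [(np.float64(0.52), np.float64(-0.188), np.float64(0.028)), (np.float64(0.524), np.float64(-0.19), np.float64(0.029)), (np.float64(0.528), np.float64(-0.192), np.float64(0.03))]
231 [(np.float64(0.519), np.float64(-0.191), np.float64(0.032)), (np.float64(0.524), np.float64(-0.191), np.float64(0.037)), (np.float64(0.527), np.float64(-0.194), np.float64(0.035))]
237 [(np.float64(0.52), np.float64(-0.19), np.float64(0.043)), (np.float64(0.524), np.float64(-0.191), np.float64(0.048)), (np.float64(0.527), np.float64(-0.194), np.float64(0.044))]
243 [(np.float64(0.52), np.float64(-0.19), np.float64(0.052)), (np.float64(0.523), np.float64(-0.191), np.float64(0.054)), (np.float64(0.527), np.float64(-0.193), np.float64(0.054))]
249 [(np.float64(0.519), np.float64(-0.191), np.float64(0.058)), (np.float64(0.523), np.float64(-0.191), np.float64(0.062)), (np.float64(0.526), np.float64(-0.193), np.float64(0.062))]
255 [(np.float64(0.524), np.float64(-0.184), np.float64(0.083)), (np.float64(0.527), np.float64(-0.185), np.float64(0.084)), (np.float64(0.529), np.float64(-0.186), np.float64(0.084))]
261 [(np.float64(0.524), np.float64(-0.184), np.float64(0.089)), (np.float64(0.526), np.float64(-0.186), np.float64(0.088)), (np.float64(0.529), np.float64(-0.187), np.float64(0.089))]
267 [(np.float64(0.524), np.float64(-0.184), np.float64(0.095)), (np.float64(0.527), np.float64(-0.185), np.float64(0.095)), (np.float64(0.529), np.float64(-0.186), np.float64(0.095))]
273 [(np.float64(0.524), np.float64(-0.184), np.float64(0.099)), (np.float64(0.526), np.float64(-0.185), np.float64(0.1)), (np.float64(0.529), np.float64(-0.186), np.float64(0.101))]
42
[ 0.57714689 -0.15982125] 0.0007180452659938161
seat ((533.9187622070312, -139.61029052734375), (108.85531616210938, 57.63606262207031), 55.34385681152344) 9439 0.04891395962141776
```

Emit:
send_rows:
  deltas:
    - [[0,0,-0.05,0,0,0,-1],[0,0,-0.04,0,0,0,-1],[0,0,0,0,0,0,-1]]

```text
time_s: 3.12
position: [0.5209, -0.1956, 0.159]
tool_rot: [[0.504, 0.864, 0.006], [0.864, -0.504, -0.004], [-0.0, 0.007, -1.0]]
ft_force: [0.3, -0.3, 0.5]
grip_width: 0.0001
gripper_force: 0.0
```

Run:
```python
from h import *
st()
a,P0,_=cam('side')
d,P,M=cam('wrist');im=d['image'].astype(int)
cv2.imwrite('pics/p3.png',np.hstack([cv2.resize(a['image'][190:340,210:360,::-1],(352,352)),cv2.resize(d['image'][100:380,140:500,::-1],(440,352))]))
s=telemetry.observe();T=np.array(s['tool_rot']);L=(P-np.array(s['position']))@T
for v in range(150,330,10): print(v,np.round(P[v,284],3),'tool',np.round(L[v,284],3),np.round(L[v,276],3))
print(np.round(np.array(d['hand_eye']),3))
```

```text
3.125 [ 0.5209 -0.1956  0.159 ] phi -30.2 f [ 0.3 -0.3  0.5] 9.394635489854072e-05 0.0 [-33.  26.  80.  -0.  74.  -3.]
150 [ 0.541 -0.161  0.029] tool [0.04  0.001 0.127] [ 0.04  -0.005  0.126]
160 [ 0.537 -0.168  0.029] tool [0.031 0.001 0.126] [ 0.031 -0.005  0.127]
170 [ 0.532 -0.176  0.028] tool [0.023 0.001 0.127] [ 0.023 -0.005  0.126]
180 [ 0.528 -0.183  0.029] tool [0.014 0.001 0.126] [ 0.014 -0.005  0.127]
190 [ 0.524 -0.191  0.03 ] tool [0.006 0.001 0.126] [ 0.006 -0.005  0.126]
200 [ 0.523 -0.191  0.059] tool [0.005 0.001 0.096] [-0.003 -0.006  0.127]
210 [ 0.521 -0.194  0.074] tool [0.002 0.001 0.081] [ 0.    -0.005  0.086]
220 [ 0.518 -0.2    0.075] tool [-0.006  0.001  0.081] [-0.027 -0.006  0.142]
230 [ 0.502 -0.228  0.013] tool [-0.037  0.002  0.143] [-0.037 -0.006  0.142]
240 [ 0.497 -0.237  0.012] tool [-0.047  0.002  0.143] [-0.047 -0.006  0.142]
250 [ 0.526 -0.185  0.167] tool [ 0.012  0.    -0.012] [ 0.012 -0.003 -0.011]
260 [ 0.526 -0.185  0.178] tool [ 0.012  0.    -0.023] [ 0.011 -0.003 -0.022]
270 [ 0.526 -0.184  0.188] tool [ 0.012  0.    -0.032] [ 0.012 -0.003 -0.031]
280 [ 0.526 -0.184  0.195] tool [ 0.012  0.    -0.04 ] [ 0.011 -0.003 -0.038]
290 [ 0.525 -0.185  0.201] tool [ 0.011  0.    -0.046] [ 0.011 -0.003 -0.045]
300 [ 0.524 -0.188  0.202] tool [ 0.008  0.    -0.047] [ 0.013 -0.003 -0.054]
310 [ 0.521 -0.193  0.2  ] tool [ 0.002  0.    -0.045] [ 0.009 -0.003 -0.055]
320 [ 0.519 -0.196  0.201] tool [-0.001  0.    -0.046] [nan nan nan]
[[-0.001 -0.958 -0.287  0.074]
 [ 1.    -0.001 -0.001 -0.001]
 [ 0.    -0.287  0.958 -0.149]
 [ 0.     0.     0.     1.   ]]
```

View pics/p3.png

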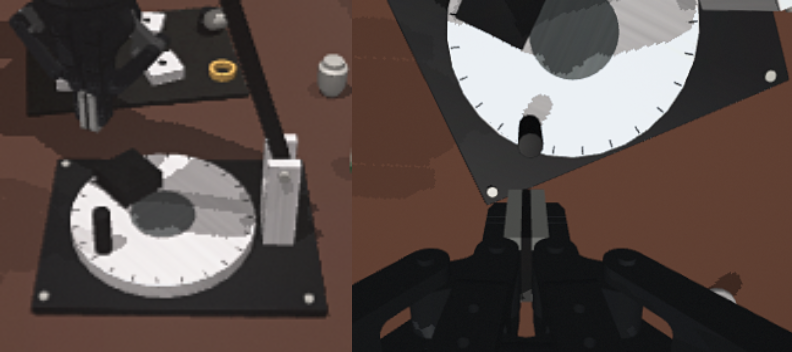

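The wrist view shows the peg top at about (530,140) in the right panel. The shut fingertips end about 7 mm behind the reported TCP, not 25 mm ahead, so they had closed on top of the peg. I'll use the measured tip offset and go 31 mm deeper.

Emit:
send_rows:
  deltas:
    - [[0,0,0,0.006,0,0,0.2],[-0.001,0,0.03,0,0,0,0.2],[0,0,0.04,0,0,0,0.2],[0,0,0.04,0,0,0,0.2],[0,0,0.013,0,0,0,0.2],[0,0,0,0,0,0,-1],[0,0,0,0,0,0,-1],[0,0,0,0,0,0,-1],[0,0,0,0,0,0,-1]]

```text
time_s: 4.35
position: [0.52, -0.1962, 0.034]
tool_rot: [[0.504, 0.864, -0.001], [0.864, -0.504, 0.001], [0.0, -0.002, -1.0]]
ft_force: [5.0, 0.2, 5.8]
grip_width: 0.0149
gripper_force: 30.0
```

```bash
python3 -c "
from h import *
st()
c=np.array([.5768,-.1600])
def p(a): a=np.deg2rad(a);return tuple(c+.068*np.array([np.cos(a),np.sin(a)]))+(.036,)
plan([(p(a),-30,-1,1) for a in [216,221,227,233,239,245,251,256,260,264,266,267]])"
```

```text
4.35 [ 0.52   -0.1962  0.034 ] phi -30.3 f [5.  0.2 5.8] 0.014861132892553816 30.02430349588394 [-33.  34.  88.   0.  57.  -3.]
[[-0.002,0.003,-0.002,-0.002,0.0,-0.004,-1],[-0.003,0.006,0.0,0.0,0.0,0.0,-1],[-0.002,0.007,0.0,0.0,0.0,0.0,-1],[-0.001,0.007,0.0,0.0,0.0,0.0,-1],[0.0,0.007,0.0,0.0,0.0,0.0,-1],[0.0,0.007,0.0,0.0,0.0,0.0,-1],[0.001,0.007,0.0,0.0,0.0,0.0,-1],[0.001,0.006,0.0,0.0,0.0,0.0,-1],[0.002,0.004,0.0,0.0,0.0,0.0,-1],[0.002,0.005,0.0,0.0,0.0,0.0,-1],[0.001,0.002,0.0,0.0,0.0,0.0,-1],[0.0,0.001,0.0,0.0,0.0,0.0,-1]]
```

Emit:
send_rows:
  deltas:
    - [[-0.002,0.003,-0.002,0,0,0,-1],[-0.003,0.006,0,0,0,0,-1],[-0.002,0.007,0,0,0,0,-1],[-0.001,0.007,0,0,0,0,-1],[0,0.007,0,0,0,0,-1],[0,0.007,0,0,0,0,-1],[0.001,0.007,0,0,0,0,-1],[0.001,0.006,0,0,0,0,-1],[0.002,0.004,0,0,0,0,-1],[0.002,0.005,0,0,0,0,-1],[0.001,0.002,0,0,0,0,-1],[0,0.001,0,0,0,0,-1]]

```text
time_s: 5.85
position: [0.5687, -0.2285, 0.0339]
tool_rot: [[0.505, 0.863, -0.012], [0.863, -0.505, 0.004], [-0.002, -0.012, -1.0]]
ft_force: [-12.9, -1.2, 2.5]
grip_width: 0.0148
gripper_force: 32.0
```

```bash
python3 -c "
from h import *
st()"
```

```text
5.85 [ 0.5687 -0.2285  0.0339] phi -30.3 f [-12.9  -1.2   2.5] 0.014763067121562268 32.04541504383087 [-33.  39.  78.  -0.  64.  -2.]
```

Emit:
send_rows:
  deltas:
    - [[0,0,0,0,0,0,-1],[0,0,0,0,0,0,-1],[0,-0.002,0,0,0,0,0.2],[0,0,0,0,0,0,0.2],[0,0,0,0,0,0,0.2],[0,0,-0.05,0,0,0,0.2],[0,0,-0.06,0,0,0,0.2],[-0.03,0,-0.05,0,0,0,0.2],[-0.04,0,0,0,0,0,0.2],[0,0,0,0,0,0,0.2]]

```text
time_s: 7.1
position: [0.535, -0.2883, 0.1946]
tool_rot: [[0.505, 0.863, -0.005], [0.863, -0.505, 0.002], [-0.001, -0.006, -1.0]]
ft_force: [-0.6, -0.0, 0.2]
grip_width: 0.0514
gripper_force: 0.0
```

Run:
```python
from h import *
from scipy.optimize import least_squares
st()
d,P,M=cam('wrist');im=d['image'].astype(int)
s=telemetry.observe();L=(P-np.array(s['position']))@np.array(s['tool_rot'])
k=(abs(L[...,0])<.015)&(abs(L[...,1])<.06)&(L[...,2]<.05)&(L[...,2]>-.05)
print('tip z',np.nanmax(L[k][:,2]),s['grip_width'])
m=(im.min(2)>110)&(abs(P[...,2]-.028)<.005)&(np.hypot(P[...,0]-.577,P[...,1]+.16)<.1)
h=cv2.convexHull(np.argwhere(m)[:,::-1].astype(np.int32)).reshape(-1,2)
h=h[(h[:,1]>3)&(h[:,1]<416)&(h[:,0]>3)&(h[:,0]<556)];W=np.array([P[v,u,:2] for u,v in h])
f=least_squares(lambda p:np.hypot(*(W-p[:2]).T)-.085,[.577,-.16],loss='soft_l1',f_scale=.001);print('disc',f.x,np.abs(f.fun).mean())
r=np.hypot(P[...,0]-f.x[0],P[...,1]-f.x[1])
pk=(P[...,2]>.069)&(P[...,2]<.078)&(r<.09)&(P[...,1]<-.2);print('peg',np.nanmean(P[pk],0),pk.sum())
se=(abs(P[...,2]-.048)<.003)&(r<.09)&(P[...,1]>-.2);print('seat',cv2.minAreaRect((P[se][:,:2]*1000).astype(np.float32)),P[se].mean(0),se.sum())
pc=(P[...,2]>.088)&(P[...,2]<.12)&(abs(P[...,0]-.68)<.04)&(abs(P[...,1]+.168)<.04)
if pc.sum(): print('post',np.nanmin(P[pc],0),np.nanmax(P[pc],0),np.nanpercentile(P[pc][:,2],[10,50,90,98]),pc.sum())
cv2.imwrite('pics/p4.png',d['image'][...,::-1])
```

```text
7.1 [ 0.535  -0.2883  0.1946] phi -30.3 f [-0.6 -0.   0.2] 0.0513704722279557 0.0 [-39.  29.  67.  -0.  84.  -9.]
tip z -0.010009291231746998 0.051480298289819364
disc [ 0.57694338 -0.16000101] 0.0007896205608973804
peg [ 0.56842416 -0.227816    0.07394968] 325
seat ((527.107177734375, -154.21798706054688), (46.490291595458984, 46.62094497680664), 82.85015106201172) [ 0.5274333  -0.15434909  0.04889603] 3195
```

View pics/p4.png

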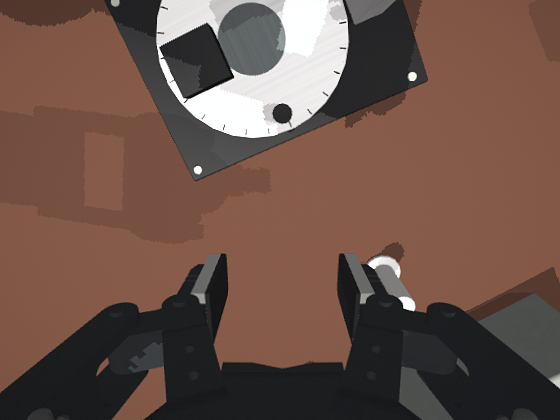

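The peg is now at (.568,-.228). The seat is at (.527,-.154), and its edges are parallel to the base edges, so the turntable is at its stop with a base yaw of about -7°. Next are the plates.

```bash
python3 -c "
from h import *
plan([((.45,-.10,.18),-60,0.4,5),((.47,.085,.16),-91,0.4,5)])"
```

```text
[[0.024,-0.034,0.003,-0.001,0.0,0.104,0.4],[0.02,-0.036,0.003,-0.001,0.0,0.104,0.4],[0.016,-0.038,0.003,-0.001,0.0,0.104,0.4],[0.012,-0.039,0.003,-0.001,0.0,0.104,0.4],[0.009,-0.04,0.003,-0.001,0.0,0.104,0.4],[0.022,-0.03,0.004,0.0,0.0,0.108,0.4],[0.018,-0.032,0.004,0.0,0.0,0.108,0.4],[0.015,-0.034,0.004,0.0,0.0,0.108,0.4],[0.011,-0.036,0.004,0.0,0.0,0.108,0.4],[0.008,-0.036,0.004,0.0,0.0,0.108,0.4]]
```

Emit:
send_rows:
  deltas:
    - [[0.024,-0.034,0.003,-0.001,0,0.104,0.4],[0.02,-0.036,0.003,-0.001,0,0.104,0.4],[0.016,-0.038,0.003,-0.001,0,0.104,0.4],[0.012,-0.039,0.003,-0.001,0,0.104,0.4],[0.009,-0.04,0.003,-0.001,0,0.104,0.4],[0.022,-0.03,0.004,0,0,0.108,0.4],[0.018,-0.032,0.004,0,0,0.108,0.4],[0.015,-0.034,0.004,0,0,0.108,0.4],[0.011,-0.036,0.004,0,0,0.108,0.4],[0.008,-0.036,0.004,0,0,0.108,0.4]]

```text
time_s: 8.4
position: [0.4699, 0.087, 0.1594]
tool_rot: [[1.0, -0.018, -0.002], [-0.018, -1.0, -0.0], [-0.002, 0.0, -1.0]]
ft_force: [-0.4, -0.1, 0.3]
grip_width: 0.06
gripper_force: 0.0
```

```bash
cat >> h.py <<'E'
def plates(P,im,lo=.018,hi=.028):
    m=(im.min(2)>130)&(P[...,2]>lo)&(P[...,2]<hi)
    n,l,s,c=cv2.connectedComponentsWithStats(m.astype(np.uint8))
    for i in range(1,n):
        if s[i,4]>300: print(cv2.minAreaRect((P[l==i][:,:2]*1000).astype(np.float32)),s[i,4],P[l==i][:,2].mean().round(4))
E
python3 - <<'E'
from h import *
st()
d,P,M=cam('wrist');plates(P,d['image'].astype(int))
plan([((.500,.085,.09),-91,0.4,2),((.500,.085,.002),-91,0.4,3)])
E
```

```text
8.4 [0.4699 0.087  0.1594] phi -91.1 f [-0.4 -0.1  0.3] 0.05996028598761355 0.0 [-4. 18. 92. -0. 70. 87.]
((600.6199340820312, 88.84478759765625), (40.22703170776367, 39.7276611328125), 16.451101303100586) 2551 0.0239
((590.6268310546875, 182.7862548828125), (39.734153747558594, 39.701141357421875), 75.66937255859375) 2357 0.0239
((499.6534118652344, 85.97064208984375), (39.630130767822266, 40.01263427734375), 86.2045669555664) 2040 0.0239
((498.7890319824219, 174.97088623046875), (39.40607452392578, 39.6523323059082), 5.222484588623047) 1917 0.024
[[0.015,0.002,0.034,-0.001,0.002,-0.002,0.4],[0.016,0.003,0.035,-0.001,0.002,-0.002,0.4],[0.0,0.0,0.029,0.0,0.0,0.0,0.4],[0.0,0.0,0.029,0.0,0.0,0.0,0.4],[0.0,0.0,0.03,0.0,0.0,0.0,0.4]]
```

Emit:
send_rows:
  deltas:
    - [[0.015,0.001,0.034,0,0.002,0.024,0.4],[0.015,0.0,0.035,0,0,0.023,0.4],[0,0,0.03,0,0,0,0.4],[0,0,0.03,0,0,0,0.4],[0,0,0.027,0,0,0,0.4],[0,0,0,0,0,0,-1],[0,0,0,0,0,0,-1],[0,0,0,0,0,0,-1]]
  squeeze: 40

```text
time_s: 9.45
position: [0.5008, 0.0826, 0.0047]
tool_rot: [[0.998, -0.064, 0.002], [-0.064, -0.998, -0.001], [0.002, 0.001, -1.0]]
ft_force: [-0.3, 0.3, -0.1]
grip_width: 0.0391
gripper_force: 43.8
```

Run:
```python
from h import *
st()
plan([((.500,.086,.15),-94,-1,4),((.46,-.05,.16),-95,-1,4),((.527,-.1545,.12),-97,-1,4)])
```

```text
9.45 [0.5008 0.0826 0.0047] phi -93.6 f [-0.3  0.3 -0.1] 0.03906401357461273 43.82618308067322 [-4. 34. 98. -0. 49. 90.]
[[0.0,-0.001,-0.036,0.0,-0.001,0.002,-1],[0.0,-0.001,-0.036,0.0,-0.001,0.002,-1],[0.0,-0.001,-0.037,0.0,-0.001,0.002,-1],[-0.001,0.0,-0.036,0.0,-0.001,0.002,-1],[-0.008,0.035,-0.003,0.0,0.0,0.004,-1],[-0.007,0.034,-0.002,0.0,0.0,0.004,-1],[-0.007,0.035,-0.003,0.0,0.0,0.004,-1],[-0.007,0.034,-0.002,0.0,0.0,0.004,-1],[0.019,0.025,0.01,0.0,0.0,0.009,-1],[0.019,0.024,0.01,0.0,0.0,0.009,-1],[0.019,0.024,0.01,0.0,0.0,0.009,-1],[0.02,0.025,0.01,0.0,0.0,0.009,-1]]
```

Emit:
send_rows:
  deltas:
    - [[0,0,-0.036,0,-0.001,0.002,-1],[0,0,-0.036,0,-0.001,0.002,-1],[0,0,-0.037,0,0,0.002,-1],[0,0,-0.036,0,0,0.002,-1],[-0.008,0.034,-0.003,0,0,0.004,-1],[-0.007,0.034,-0.002,0,0,0.004,-1],[-0.007,0.034,-0.003,0,0,0.004,-1],[-0.007,0.034,-0.002,0,0,0.004,-1],[0.019,0.025,0.01,0,0,0.009,-1],[0.019,0.024,0.01,0,0,0.009,-1],[0.019,0.024,0.01,0,0,0.009,-1],[0.02,0.025,0.01,0,0,0.009,-1]]

```text
time_s: 10.95
position: [0.528, -0.1571, 0.1193]
tool_rot: [[0.992, -0.124, -0.001], [-0.124, -0.992, -0.001], [-0.0, 0.001, -1.0]]
ft_force: [1.1, -0.2, -0.1]
grip_width: 0.039
gripper_force: 43.9
```

Run:
```python
from h import *
st()
plan([((.528,-.1543,.055),-97,-1,3),((.528,-.1543,.046),-97,-1,2)])
```

```text
10.95 [ 0.528  -0.1571  0.1193] phi -97.1 f [ 1.1 -0.2 -0.1] 0.0389534735282452 43.90959441661835 [-29.  28.  84.  -0.  69.  68.]
[[0.0,-0.001,0.021,0.0,0.0,-0.001,-1],[0.0,-0.001,0.022,0.0,0.0,-0.001,-1],[0.0,-0.001,0.021,0.0,0.0,-0.001,-1],[0.0,0.0,0.005,0.001,0.0,0.0,-1],[0.0,0.0,0.004,0.001,0.0,0.0,-1]]
```

Emit:
send_rows:
  deltas:
    - [[0,-0.001,0.021,0,0,0,-1],[0,-0.001,0.022,0,0,0,-1],[0,-0.001,0.021,0,0,0,-1],[0,0,0.005,0,0,0,-1],[0,0,0.004,0,0,0,-1],[0,0,0,0,0,0,-1],[0,0,0,0,0,0,0.3],[0,0,0,0,0,0,0.3],[0,0,0,0,0,0,0.3],[0,0,-0.03,0,0,0,0.3],[0,0,-0.04,0,0,0,0.4],[0,0,-0.04,0,0,0,0.4]]

```text
time_s: 12.45
position: [0.5278, -0.1532, 0.157]
tool_rot: [[0.992, -0.124, -0.002], [-0.124, -0.992, -0.0], [-0.002, 0.001, -1.0]]
ft_force: [-0.5, -0.4, 0.5]
grip_width: 0.0601
gripper_force: 0.0
```

Run:
```python
from h import *
st()
d,P,M=cam('wrist');plates(P,d['image'].astype(int),.055,.07)
plan([((.46,-.04,.16),-90,0.4,3),((.499,.172,.10),-84.8,0.4,5),((.499,.172,.004),-84.8,0.4,3)])
```

```text
12.45 [ 0.5278 -0.1532  0.157 ] phi -97.1 f [-0.5 -0.4  0.5] 0.06009875083280901 0.0 [-28.  25.  81.  -0.  74.  69.]
((528.9689331054688, -152.5292510986328), (39.8687858581543, 40.36800765991211), 82.75127410888672) 2529 0.0639
[[-0.028,-0.035,0.0,0.001,-0.002,-0.041,0.4],[-0.026,-0.036,0.001,0.001,-0.002,-0.041,0.4],[-0.025,-0.037,0.001,0.001,-0.002,-0.041,0.4],[0.008,-0.042,0.012,0.0,0.0,-0.018,0.4],[0.008,-0.042,0.012,0.0,0.0,-0.018,0.4],[0.009,-0.042,0.012,0.0,0.0,-0.018,0.4],[0.01,-0.042,0.012,0.0,0.0,-0.018,0.4],[0.011,-0.042,0.011,0.0,0.0,-0.018,0.4],[0.0,0.0,0.032,0.0,0.0,-0.001,0.4],[0.0,0.0,0.032,0.0,0.0,-0.001,0.4],[0.0,-0.001,0.032,0.0,0.0,-0.001,0.4]]
```

Emit:
send_rows:
  deltas:
    - [[-0.028,-0.035,0,0.001,-0.002,-0.041,0.4],[-0.026,-0.036,0.001,0.001,-0.002,-0.041,0.4],[-0.025,-0.037,0.001,0,0,-0.041,0.4],[0.008,-0.042,0.012,0,0,-0.018,0.4],[0.008,-0.042,0.012,0,0,-0.018,0.4],[0.009,-0.042,0.012,0,0,-0.018,0.4],[0.01,-0.043,0.012,0,0,-0.018,0.4],[0.011,-0.043,0.011,0,0,-0.018,0.4],[0,0,0,0,0,0,0.4]]

```text
time_s: 13.62
position: [0.496, 0.1769, 0.0944]
tool_rot: [[0.996, 0.092, -0.007], [0.092, -0.996, 0.002], [-0.006, -0.003, -1.0]]
ft_force: [0.5, -1.0, -0.3]
grip_width: 0.0597
gripper_force: 0.0
```

Run:
```python
from h import *
st()
plan([((.499,.1745,.004),-84.8,0.4,4)])
```

```text
13.625 [0.496  0.1769 0.0944] phi -84.7 f [ 0.5 -1.  -0.3] 0.05973612116347956 0.0 [ 7. 27. 89.  0. 64. 91.]
[[0.001,0.001,0.023,-0.001,0.002,0.0,0.4],[0.001,0.001,0.022,-0.001,0.002,0.0,0.4],[0.001,0.0,0.023,-0.001,0.002,0.0,0.4],[0.0,0.001,0.022,-0.001,0.002,0.0,0.4]]
```

Emit:
send_rows:
  deltas:
    - [[0.001,0.001,0.023,-0.001,0.002,0,0.4],[0.001,0.001,0.022,-0.001,0.002,0,0.4],[0.001,0,0.023,-0.001,0.002,0,0.4],[0,0.001,0.022,0,0.001,0,0.4],[0,0,0,0,0,0,0.4],[0,0,0,0,0,0,-1],[0,0,0,0,0,0,-1],[0,0,0,0,0,0,-1]]

```text
time_s: 14.62
position: [0.5001, 0.1718, 0.0065]
tool_rot: [[0.996, 0.089, 0.004], [0.089, -0.996, -0.001], [0.004, 0.001, -1.0]]
ft_force: [-1.0, -1.8, 6.8]
grip_width: 0.0392
gripper_force: 41.1
```

Run:
```python
from h import *
st()
plan([((.500,.172,.15),-85,-1,4),((.46,-.04,.16),-92,-1,5),((.528,-.1535,.13),-97,-1,4)])
```

```text
14.625 [0.5001 0.1718 0.0065] phi -84.9 f [-1.  -1.8  6.8] 0.039179808461394794 41.058470606803894 [ 6. 35. 94. -0. 51. 91.]
[[0.0,0.0,-0.036,0.0,-0.001,0.0,-1],[0.0,0.0,-0.036,0.0,-0.001,0.0,-1],[0.0,0.0,-0.036,0.0,-0.001,0.0,-1],[0.0,0.0,-0.035,0.0,-0.001,0.0,-1],[-0.012,0.042,-0.002,0.0,0.0,0.025,-1],[-0.011,0.042,-0.002,0.0,0.0,0.025,-1],[-0.009,0.042,-0.002,0.0,0.0,0.025,-1],[-0.008,0.042,-0.002,0.0,0.0,0.025,-1],[-0.008,0.042,-0.002,0.0,0.0,0.025,-1],[0.018,0.028,0.007,0.0,0.0,0.021,-1],[0.019,0.027,0.008,0.0,0.0,0.021,-1],[0.019,0.027,0.007,0.0,0.0,0.021,-1],[0.02,0.027,0.008,0.0,0.0,0.021,-1]]
```

Emit:
send_rows:
  deltas:
    - [[0,0,-0.036,0,-0.001,0,-1],[0,0,-0.036,0,-0.001,0,-1],[0,0,-0.036,0,-0.001,0,-1],[-0.012,0.042,-0.036,0,0,0.025,-1],[-0.011,0.042,-0.002,0,0,0.025,-1],[-0.01,0.042,-0.002,0,0,0.025,-1],[-0.008,0.042,-0.002,0,0,0.025,-1],[-0.008,0.042,-0.002,0,0,0.025,-1],[0.018,0.028,0.007,0,0,0.021,-1],[0.019,0.027,0.008,0,0,0.021,-1],[0.019,0.027,0.007,0,0,0.021,-1],[0.02,0.027,0.008,0,0,0.021,-1]]

```text
time_s: 16.12
position: [0.5275, -0.1547, 0.1277]
tool_rot: [[0.993, -0.121, -0.001], [-0.121, -0.993, -0.001], [-0.001, 0.001, -1.0]]
ft_force: [0.2, -0.1, -0.8]
grip_width: 0.0384
gripper_force: 40.7
```

Run:
```python
from h import *
st()
plan([((.528,-.1535,.07),-97,-1,3),((.528,-.1535,.062),-97,-1,2)])
```

```text
16.125 [ 0.5275 -0.1547  0.1277] phi -96.9 f [ 0.2 -0.1 -0.8] 0.038360761160678304 40.653753876686096 [-29.  27.  83.  -0.  70.  68.]
[[0.0,0.0,0.019,0.0,0.0,0.0,-1],[0.0,-0.001,0.019,0.0,0.0,0.0,-1],[0.0,0.0,0.02,0.0,0.0,0.0,-1],[0.0,0.0,0.004,0.001,0.0,0.001,-1],[0.0,0.0,0.004,0.001,0.0,0.001,-1]]
```

Emit:
send_rows:
  deltas:
    - [[0,0,0.019,0,0,0,-1],[0,-0.001,0.019,0,0,0,-1],[0,0,0.02,0,0,0,-1],[0,0,0.004,0,0,0,-1],[0,0,0.004,0,0,0,-1],[0,0,0,0,0,0,-1],[0,0,0,0,0,0,0.3],[0,0,0,0,0,0,0.3],[0,0,0,0,0,0,0.3],[0,0,-0.03,0,0,0,0.3],[0,0,-0.04,0,0,0,0.3],[-0.02,0,-0.04,0,0,0,0.3]]

```text
time_s: 17.62
position: [0.5076, -0.1505, 0.1727]
tool_rot: [[0.993, -0.12, -0.001], [-0.12, -0.993, -0.001], [-0.001, 0.001, -1.0]]
ft_force: [0.4, -0.3, 0.1]
grip_width: 0.0555
gripper_force: 0.0
```

Run:
```python
from h import *
st()
d,P,M=cam('wrist');im=d['image'].astype(int);plates(P,im,.070,.086)
pk=(P[...,2]>.069)&(P[...,2]<.078)&(np.hypot(P[...,0]-.568,P[...,1]+.228)<.03)&(im.max(2)<90);print('peg',np.nanmean(P[pk],0),pk.sum())
for n in('top','side'):
    d,Q,_=cam(n);k=Q[(Q[...,2]>.27)&(Q[...,2]<.31)&(np.hypot(Q[...,0]-.619,Q[...,1]+.166)<.035)];print(n,k.min(0),k.max(0),len(k))
    if n=='side': cv2.imwrite('pics/p5.png',cv2.resize(d['image'][130:340,180:400,::-1],None,fx=2.6,fy=2.6))
```

```text
17.625 [ 0.5076 -0.1505  0.1727] phi -96.9 f [ 0.4 -0.3  0.1] 0.05554133759068189 0.0 [-29.  22.  83.  -0.  75.  68.]
((526.0416259765625, -151.77969360351562), (39.95612335205078, 39.42982482910156), 83.0401611328125) 2619 0.0789
peg [ 0.56832384 -0.22686658  0.07364068] 376
top [ 0.62266157 -0.17989908  0.28471551] [ 0.64754873 -0.15315149  0.30915168] 191
side [ 0.6236849  -0.18332834  0.27033125] [ 0.64937492 -0.15318346  0.30981909] 270
```

View pics/p5.png

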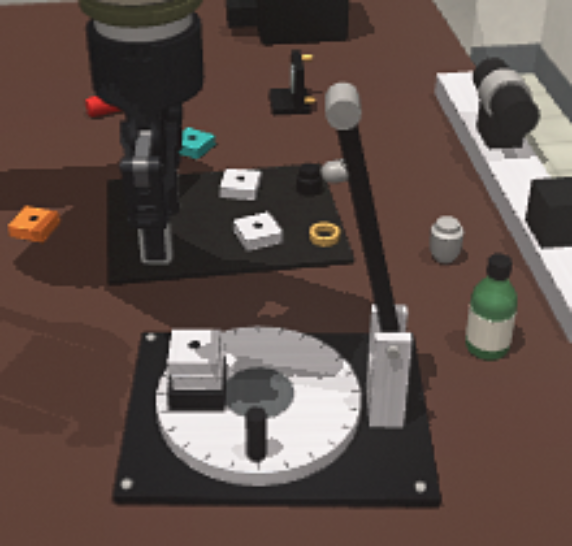

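The side view shows two plates squarely stacked on the seat at (197,365), the arm still raised with its knob at (343,105), and the other two plates and the bystanders untouched. Next I'll go to the knob.

Run:
```python
from h import *
plan([((.47,-.15,.33),-97,0.2,4),((.635,-.167,.33),-97,0.2,5)])
```

```text
[[-0.009,0.001,-0.039,0.001,-0.001,0.0,0.2],[-0.009,0.001,-0.039,0.001,-0.001,0.0,0.2],[-0.01,0.001,-0.039,0.001,-0.001,0.0,0.2],[-0.009,0.001,-0.04,0.001,-0.001,0.0,0.2],[0.033,-0.001,0.0,0.0,0.0,0.0,0.2],[0.033,0.0,0.0,0.0,0.0,0.0,0.2],[0.033,-0.001,0.0,0.0,0.0,0.0,0.2],[0.033,0.0,0.0,0.0,0.0,0.0,0.2],[0.034,-0.001,0.0,0.0,0.0,0.0,0.2]]
```

Emit:
send_rows:
  deltas:
    - [[-0.009,0.001,-0.039,0,-0.001,0,0.2],[-0.009,0.001,-0.039,0,0,0,0.2],[-0.01,0.001,-0.039,0,0,0,0.2],[-0.009,0.001,-0.04,0,0,0,0.2],[0.033,-0.001,0,0,0,0,0.2],[0.033,0,0,0,0,0,0.2],[0.033,-0.001,0,0,0,0,0.2],[0.033,0,0,0,0,0,0.2],[0.034,-0.001,0,0,0,0,0.2],[0,0,0,0,0,0,0.2]]

```text
time_s: 19.02
position: [0.6372, -0.1668, 0.3247]
tool_rot: [[0.993, -0.119, -0.006], [-0.119, -0.993, 0.001], [-0.006, -0.001, -1.0]]
ft_force: [0.5, 0.0, -0.1]
grip_width: 0.0513
gripper_force: 0.0
```

Run:
```python
from h import *
st()
for n in('wrist','side'):
    d,Q,_=cam(n);k=Q[(Q[...,2]>.27)&(Q[...,2]<.314)&(np.hypot(Q[...,0]-.635,Q[...,1]+.167)<.035)]
    if len(k): print(n,np.percentile(k,2,axis=0),np.percentile(k,98,axis=0),np.median(k,0),len(k))
plan([((.635,-.167,.272),-97,0.2,3)])
```

```text
19.025 [ 0.6372 -0.1668  0.3247] phi -96.8 f [ 0.5  0.  -0.1] 0.05129756975392168 0.0 [-25.  32.  41.  -0. 107.  72.]
wrist [ 0.62738715 -0.1801831   0.2722601 ] [ 0.64912446 -0.15542162  0.30850259] [ 0.64249973 -0.168013    0.30527423] 2335
side [ 0.62492823 -0.1820005   0.2712646 ] [ 0.64758173 -0.1569917   0.30919362] [ 0.63707119 -0.17774549  0.29924558] 278
[[0.0,0.0,0.018,0.0,0.001,0.001,0.2],[0.0,0.0,0.018,0.0,0.001,0.001,0.2],[0.0,0.0,0.019,0.0,0.001,0.001,0.2]]
```

Emit:
send_rows:
  deltas:
    - [[0,0.001,0.018,0,0.002,0,0.2],[0,0,0.018,0,0.002,0,0.2],[0,0,0.017,0,0.002,0,0.2],[0,0,0,0,0,0,-1],[0,0,0,0,0,0,-1],[0,0,0,0,0,0,-1],[0,0,0,0,0,0,-1]]
  squeeze: 40

```text
time_s: 20.0
position: [0.6352, -0.1682, 0.2759]
tool_rot: [[0.993, -0.121, 0.004], [-0.121, -0.993, -0.002], [0.004, 0.002, -1.0]]
ft_force: [-4.1, -3.7, 1.4]
grip_width: 0.0252
gripper_force: 44.1
```

Run:
```python
from h import *
st()
s=telemetry.observe();p=np.array(s['position'])
H=np.array([.6811,-.173]);u=np.array([-.992,.1245]);h=.096
a0=np.arctan2(np.sqrt(.205**2-(u@(p[:2]-H))**2),u@(p[:2]-H));off=p[2]-h-.205*np.sin(a0);lat=(p[:2]-H)-u*(u@(p[:2]-H))
print('a0',a0,'off',off,lat)
A=lambda a:tuple(H+lat+u*.205*np.cos(a))+(h+off+.205*np.sin(a),)
plan([(A(a),-97,-1,1) for a in np.linspace(a0,.13,25)[1:]])
```

```text
20.0 [ 0.6352 -0.1682  0.2759] phi -96.9 f [-4.1 -3.7  1.4] 0.025230708158864214 44.11303460597992 [-25.  32.  49.  -0.  99.  72.]
a0 1.3437938382219847 off -0.019819005538602802 [-0.0001421  -0.00097076]
[[-0.01,0.0,0.003,0.002,-0.004,0.001,-1],[-0.01,0.0,0.003,0.0,0.0,0.0,-1],[-0.01,0.0,0.003,0.0,0.0,0.0,-1],[-0.009,0.0,0.004,0.0,0.0,0.0,-1],[-0.01,0.0,0.005,0.0,0.0,0.0,-1],[-0.009,0.0,0.005,0.0,0.0,0.0,-1],[-0.008,0.0,0.005,0.0,0.0,0.0,-1],[-0.009,0.0,0.006,0.0,0.0,0.0,-1],[-0.008,0.0,0.007,0.0,0.0,0.0,-1],[-0.008,0.0,0.006,0.0,0.0,0.0,-1],[-0.008,0.0,0.007,0.0,0.0,0.0,-1],[-0.007,0.0,0.008,0.0,0.0,0.0,-1],[-0.006,0.0,0.008,0.0,0.0,0.0,-1],[-0.007,0.0,0.008,0.0,0.0,0.0,-1],[-0.006,0.0,0.008,0.0,0.0,0.0,-1],[-0.005,0.0,0.009,0.0,0.0,0.0,-1],[-0.005,0.0,0.009,0.0,0.0,0.0,-1],[-0.005,0.0,0.01,0.0,0.0,0.0,-1],[-0.004,0.0,0.009,0.0,0.0,0.0,-1],[-0.004,0.0,0.01,0.0,0.0,0.0,-1],[-0.003,0.0,0.01,0.0,0.0,0.0,-1],[-0.002,0.0,0.01,0.0,0.0,0.0,-1],[-0.003,0.0,0.01,0.0,0.0,0.0,-1],[-0.001,0.0,0.01,0.0,0.0,0.0,-1]]
```

Emit:
send_rows:
  deltas:
    - [[-0.01,0,0.003,0.002,-0.004,0,-1],[-0.01,0,0.003,0,0,0,-1],[-0.01,0,0.003,0,0,0,-1],[-0.009,0,0.004,0,0,0,-1],[-0.01,0,0.005,0,0,0,-1],[-0.009,0,0.005,0,0,0,-1],[-0.008,0,0.005,0,0,0,-1],[-0.009,0,0.006,0,0,0,-1],[-0.008,0,0.007,0,0,0,-1],[-0.008,0,0.006,0,0,0,-1],[-0.008,0,0.007,0,0,0,-1],[-0.007,0,0.008,0,0,0,-1]]

```text
time_s: 21.5
position: [0.5306, -0.1556, 0.2156]
tool_rot: [[0.993, -0.12, 0.004], [-0.12, -0.993, -0.002], [0.004, 0.001, -1.0]]
ft_force: [-7.1, -2.0, 10.5]
grip_width: 0.0255
gripper_force: 48.8
```

Emit:
send_rows:
  deltas:
    - [[-0.006,0,0.008,0,0,0,-1],[-0.007,0,0.008,0,0,0,-1],[-0.006,0,0.008,0,0,0,-1],[-0.005,0,0.009,0,0,0,-1],[-0.005,0,0.009,0,0,0,-1],[-0.005,0,0.01,0,0,0,-1],[-0.004,0,0.009,0,0,0,-1],[0,0,0,0,0,0,-1]]

```text
time_s: 22.5
position: [0.4917, -0.1508, 0.1527]
tool_rot: [[0.993, -0.12, -0.001], [-0.12, -0.993, -0.0], [-0.001, 0.0, -1.0]]
ft_force: [-8.6, -3.1, 1.0]
grip_width: 0.0251
gripper_force: 54.8
```

Run:
```python
from h import *
st()
s=telemetry.observe();p=np.array(s['position'])
H=np.array([.6811,-.173]);u=np.array([-.992,.1245])
k=u@(p[:2]-H);print('radial',k,'angle from z',np.arcsin((p[2]-.096+.0198)/.205), 'xy acos',np.arccos(min(1,k/.205)))
```

```text
22.5 [ 0.4917 -0.1508  0.1527] phi -96.9 f [-8.6 -3.1  1. ] 0.02507862686188642 54.75062370300293 [-30.  22.  87.  -0.  71.  67.]
radial 0.19062221093765216 angle from z 0.38229819920894087 xy acos 0.3767521116418017
```

Emit:
send_rows:
  deltas:
    - [[-0.005,0,0.01,0,0,0,-1],[-0.003,0,0.01,0,0,0,-1],[-0.003,0,0.01,0,0,0,-1],[-0.002,0,0.01,0,0,0,-1],[-0.001,0,0.008,0,0,0,-1],[0,0,0,0,0,0,-1]]

```text
time_s: 23.25
position: [0.4782, -0.1491, 0.1043]
tool_rot: [[0.993, -0.12, -0.001], [-0.12, -0.993, -0.0], [-0.001, 0.0, -1.0]]
ft_force: [-7.1, -4.1, -1.5]
grip_width: 0.0251
gripper_force: 57.7
```

Emit:
send_rows:
  deltas:
    - [[0,0,0.003,0,0,0,-1],[0,0,0.003,0,0,0,-1],[0,0,0,0,0,0,-1]]

```text
time_s: 23.62
position: [0.4774, -0.149, 0.0984]
tool_rot: [[0.993, -0.12, -0.003], [-0.12, -0.993, 0.0], [-0.003, 0.0, -1.0]]
ft_force: [-12.4, -4.4, 1.2]
grip_width: 0.0253
gripper_force: 58.3
```

Emit:
send_rows:
  deltas:
    - [[-0.001,0,0.002,0,0,0,-1],[-0.001,0,0.002,0,0,0,-1],[0,0,0,0,0,0,-1]]

```text
time_s: 24.0
position: [0.4771, -0.1491, 0.095]
tool_rot: [[0.993, -0.12, 0.002], [-0.12, -0.993, -0.001], [0.002, 0.0, -1.0]]
ft_force: [-5.5, -4.3, 1.4]
grip_width: 0.0253
gripper_force: 58.6
```

Emit:
send_rows:
  deltas:
    - [[0,0,0.002,0,0,0,-1],[0,0,0.002,0,0,0,-1],[0,0,0,0,0,0,-1]]

```text
time_s: 24.38
position: [0.4766, -0.149, 0.0908]
tool_rot: [[0.993, -0.12, 0.0], [-0.12, -0.993, -0.0], [0.001, 0.0, -1.0]]
ft_force: [-6.2, -3.9, 0.5]
grip_width: 0.0257
gripper_force: 58.8
```

Emit:
send_rows:
  deltas:
    - [[0,0,0.001,0,0,0,-1],[0,0,0.001,0,0,0,-1],[0,0,0,0,0,0,-1]]

```text
time_s: 24.75
position: [0.4765, -0.149, 0.0889]
tool_rot: [[0.993, -0.12, 0.0], [-0.12, -0.993, -0.0], [0.0, 0.0, -1.0]]
ft_force: [-7.8, -4.2, 2.0]
grip_width: 0.0254
gripper_force: 59.1
```

Emit:
send_rows:
  deltas:
    - [[0,0,0.001,0,0,0,-1],[0,0,0.001,0,0,0,-1],[0,0,0,0,0,0,-1]]

```text
time_s: 25.12
position: [0.4763, -0.149, 0.0869]
tool_rot: [[0.993, -0.12, -0.0], [-0.12, -0.993, -0.0], [-0.0, 0.0, -1.0]]
ft_force: [-8.5, -4.4, 3.1]
grip_width: 0.0252
gripper_force: 59.2
```

Emit:
send_rows:
  deltas:
    - [[0,0,0.001,0,0,0,-1],[0,0,0,0,0,0,-1]]

```text
time_s: 25.38
position: [0.4762, -0.1489, 0.0858]
tool_rot: [[0.993, -0.12, -0.0], [-0.12, -0.993, -0.0], [-0.0, 0.0, -1.0]]
ft_force: [-8.9, -4.4, 3.1]
grip_width: 0.0253
gripper_force: 59.3
```

Emit:
send_rows:
  deltas:
    - [[0,0,0.001,0,0,0,-1],[0,0,0,0,0,0,-1]]

```text
time_s: 25.62
position: [0.4762, -0.1489, 0.0848]
tool_rot: [[0.993, -0.12, -0.001], [-0.12, -0.993, -0.0], [-0.0, 0.0, -1.0]]
ft_force: [-9.1, -5.4, 2.7]
grip_width: 0.0249
gripper_force: 59.3
```

Emit:
send_rows:
  deltas:
    - [[0,0,0.001,0,0,0,-1],[0,0,0,0,0,0,-1]]

```text
time_s: 25.88
position: [0.4761, -0.1489, 0.0838]
tool_rot: [[0.993, -0.12, -0.001], [-0.12, -0.993, -0.0], [-0.001, 0.0, -1.0]]
ft_force: [-8.8, -4.4, 3.2]
grip_width: 0.0252
gripper_force: 59.4
```

Emit:
send_rows:
  deltas:
    - [[0,0,0.001,0,0,0,-1],[0,0,0,0,0,0,-1]]

```text
time_s: 26.12
position: [0.4761, -0.1489, 0.0828]
tool_rot: [[0.993, -0.12, -0.001], [-0.12, -0.993, -0.0], [-0.001, 0.0, -1.0]]
ft_force: [-9.6, -5.0, 2.8]
grip_width: 0.0252
gripper_force: 59.5
```

Emit:
send_rows:
  deltas:
    - [[0,0,0.001,0,0,0,-1],[0,0,0,0,0,0,-1]]

```text
time_s: 26.38
position: [0.476, -0.1489, 0.0817]
tool_rot: [[0.993, -0.12, -0.001], [-0.12, -0.993, -0.0], [-0.001, 0.0, -1.0]]
ft_force: [-9.2, -4.5, 3.0]
grip_width: 0.0252
gripper_force: 59.5
```

Run:
```python
from h import *
st()
d,Q,_=cam('side')
cv2.imwrite('pics/p6.png',cv2.resize(d['image'][210:320,215:365,::-1],None,fx=5,fy=5,interpolation=cv2.INTER_CUBIC))
H=np.array([.6811,-.173]);u=np.array([-.992,.1245]);w=np.array([-.1245,-.992])
D=Q[...,:2]-H;r=D@u;l=D@w
m=(abs(l)<.02)&(Q[...,2]>.06)&(Q[...,2]<.14)
for a in np.arange(-.01,.22,.015):
    k=m&(abs(r-a)<.005)
    if k.sum():print(round(a,3),k.sum(),np.round(np.percentile(Q[k][:,2],[0,25,50,75,100]),4),np.round(np.median(l[k]),4))
```

```text
26.375 [ 0.476  -0.1489  0.0817] phi -96.9 f [-9.2 -4.5  3. ] 0.025225366746045603 59.48217988014221 [-31.  26.  95.  -0.  59.  66.]
-0.01 58 [0.061  0.094  0.1024 0.1065 0.1077] -0.0121
0.005 61 [0.0996 0.1038 0.1053 0.1064 0.1087] -0.0034
0.02 50 [0.0927 0.0991 0.1045 0.1056 0.1072] 0.0068
0.035 49 [0.0915 0.099  0.1044 0.1068 0.1084] 0.0069
0.05 46 [0.0955 0.1017 0.1064 0.1076 0.1096] 0.0066
0.065 50 [0.0949 0.1012 0.107  0.109  0.1113] 0.0068
0.08 50 [0.0971 0.1035 0.1091 0.1097 0.1116] 0.0061
0.095 50 [0.0964 0.1041 0.1099 0.1109 0.1132] 0.0066
0.11 49 [0.0976 0.1056 0.1108 0.1124 0.1151] 0.0063
0.125 47 [0.1003 0.1072 0.1119 0.1133 0.1148] 0.0068
0.14 142 [0.0604 0.0744 0.08   0.107  0.1163] 0.0077
0.155 137 [0.0606 0.0787 0.0918 0.1104 0.1169] 0.0084
0.17 139 [0.0601 0.0786 0.0802 0.1104 0.1181] 0.0075
0.185 50 [0.1054 0.1111 0.1168 0.1176 0.1193] 0.007
0.2 37 [0.0909 0.1061 0.1188 0.1212 0.1277] 0.0162
0.215 13 [0.0911 0.0931 0.1015 0.1103 0.1152] 0.0194
```

View pics/p6.png

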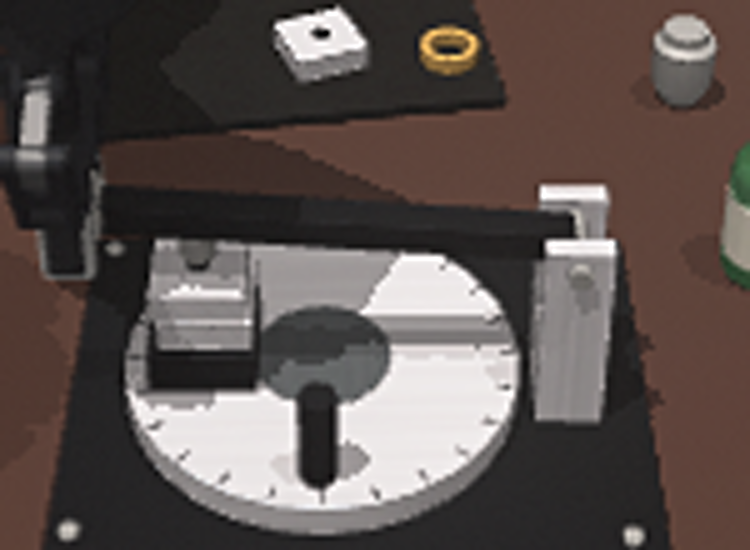

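The side view shows the foot at (200,255) still a few mm above the stack's top plate. The depths put the arm at about 0.08 rad, so I'll keep lowering it.

Emit:
send_rows:
  deltas:
    - [[0,0,0.002,0,0,0,-1],[0,0,0.002,0,0,0,-1],[0,0,0,0,0,0,-1]]

```text
time_s: 26.8
position: [0.476, -0.1489, 0.0776]
tool_rot: [[0.993, -0.12, -0.001], [-0.12, -0.993, -0.0], [-0.001, 0.0, -1.0]]
ft_force: [-8.8, -6.0, 2.0]
grip_width: 0.0251
gripper_force: 59.7
```

Emit:
send_rows:
  deltas:
    - [[0,0,0.001,0,0,0,-1],[0,0,0.001,0,0,0,-1],[0,0,0,0,0,0,-1]]

```text
time_s: 27.18
position: [0.476, -0.1489, 0.0765]
tool_rot: [[0.993, -0.12, -0.001], [-0.12, -0.993, -0.001], [-0.001, 0.001, -1.0]]
ft_force: [-13.4, -3.5, 12.2]
grip_width: 0.0253
gripper_force: 61.2
```

Emit:
send_rows:
  deltas:
    - [[0,0,0.001,0,0,0,-1],[0,0,0,0,0,0,-1]]

```text
time_s: 27.42
position: [0.476, -0.1489, 0.0762]
tool_rot: [[0.993, -0.12, -0.0], [-0.12, -0.993, -0.001], [-0.0, 0.001, -1.0]]
ft_force: [-15.5, -3.2, 20.2]
grip_width: 0.0252
gripper_force: 62.2
```

Emit:
send_rows:
  deltas:
    - [[0,0,0.001,0,0,0,-1],[0,0,0,0,0,0,-1]]

```text
time_s: 27.68
position: [0.476, -0.1489, 0.076]
tool_rot: [[0.993, -0.12, 0.0], [-0.12, -0.993, -0.001], [0.0, 0.001, -1.0]]
ft_force: [-18.7, -1.4, 29.1]
grip_width: 0.0252
gripper_force: 63.4
```

Emit:
send_rows:
  deltas:
    - [[0,0,-0.0015,0,0,0,-1],[0,0,0,0,0,0,-1],[0,0,0,0,0,0,-1]]

```text
time_s: 28.05
position: [0.476, -0.1489, 0.0765]
tool_rot: [[0.993, -0.12, -0.0], [-0.12, -0.993, -0.001], [-0.0, 0.001, -1.0]]
ft_force: [-14.2, -3.2, 16.8]
grip_width: 0.0251
gripper_force: 61.6
```

Run:
```python
from h import *
st()
d,Q,_=cam('side')
H=np.array([.6811,-.173]);u=np.array([-.992,.1245]);w=np.array([-.1245,-.992])
D=Q[...,:2]-H;r=D@u;l=D@w
m=(abs(l)<.02)&(Q[...,2]>.06)&(Q[...,2]<.14)
x=np.arange(.02,.19,.015);y=[Q[m&(abs(r-a)<.005)][:,2].max() for a in x];print('slope',np.polyfit(x,y,1))
d,P,_=cam('top');plates(P,d['image'].astype(int),.072,.086)
c=(.577,-.16)
pk=(P[...,2]>.067)&(P[...,2]<.08)&(np.hypot(P[...,0]-.568,P[...,1]+.228)<.03);print('peg',np.nanmean(P[pk],0),pk.sum())
```

```text
28.05 [ 0.476  -0.1489  0.0765] phi -96.9 f [-14.2  -3.2  16.8] 0.025087467413094373 61.57337486743927 [-31.  26.  95.  -0.  58.  66.]
slope [0.04401664 0.10588017]
peg [ 0.56874054 -0.22682765  0.0722489 ] 37
```

```bash
python3 -c "
from h import *
print(env.close_job())"
```

```text
the job is handed in; nothing more can be done
None
```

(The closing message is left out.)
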